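Present the card reader to the customer

TASK

A customer is ready to pay: draw the white card reader up out of its dock and hold it out centred over the cork mat, at least 10 cm clear of the counter, keypad end down, the screen turned squarely towards the mat's white-strip side (where the customer stands) and leaned back about 45 degrees so that it looks up at them. Never let the reader touch the counter, and leave the power pack, lids and card stand where they are. Finish still holding the reader there, motionless in the gripper.

Things in the scene. Friction and masses are not known exactly. Their poses are not given: they have to be found in the camera images.
- reader: white card reader: rigid slab 20 mm thick (x), 56 wide (y), 150 tall (z), about 0.22 kg. Origin at the centre of its lower end face, z up to its top end. Screen (upper part) and keypad (lower part) on its -x face; back (+x) has a plain grey plate. Starts upright, loose, its lowest 35 mm in a dock slot, screen to the dock's -x side. Grip width or thickness from above, near the top.
- reader_center (a point): the middle of the reader, 75 mm up its z axis from its origin.
- reader_view (a point): an imaginary point 300 mm straight out from the reader's screen face side (own -x), level with the reader's middle: it shows which way the screen looks.
- dock: fixed dark wooden charging dock 80 (x) by 200 (y) by 47 mm high, two small green lights on its -x side; origin at the centre of its underside. Two slots, 35 mm deep (floor at 12 mm), 23 by 59 mm, centred 50 mm either side of its middle along y; about 1.5 mm play. The reader stands in one, the power pack in the other, which is which varies.
- pack: spare power pack standing in the dock's other slot: black slab 20 mm (x) by 56 mm (y) by 95 mm (z), origin at the centre of its lower end. Leave it there.
- mat: the customer's mat: fixed flat cork square 130 by 130 mm, 4 mm thick, on the counter; origin at the centre of its underside. Its x axis points to the edge with a white strip, the side where the customer stands.
- clear_lids: bystander: stack of two clear (pale) cup lids, 94 mm across, 40 mm high, loose; origin at the centre of its underside.
- flip_lid: bystander: black bottle lid with spout and carrying loop, 94 mm across, 75 mm high, loose; origin at the centre of its underside.
- card_stand: bystander: small wooden stand 50 by 95 mm (x, y) with a stack of blank cards, 57 mm high, loose; origin at the centre of its underside.
- table: the counter, top at height 0.
Mind the look-alikes: they are no part of the job. Of the things shaped like the reader, the white one is meant.

How it is judged:
By the outcome, as a careful person would: the job done as asked, in the order asked, and still so for the second after the job is handed in, while the arm keeps its last pose, push and grip.
It also fails if it takes over 32 s, if anything falls off the work surface, if the arm or the gripper's body presses on something with over 40 N, if the wrist force passes 120 N, or if a joint passes its speed limit or range.

ROBOT

A 6-joint arm with a two-finger parallel gripper is mounted at the origin on the work surface. World frame = base frame: x ahead of the robot, y to its left, z up, the work surface at z = 0. Lengths are in m, angles in rad, forces in N, time in s.
With the tool pointing down it reaches from about 0.35 to 0.775 m from the base axis. Payload 7.3 kg.
Tool frame: the origin (TCP) lies at the very end of the fingers, on their centre line; the grasp point (between the pads) lies 19 mm behind it; z points along the fingers, x is the direction in which the jaws open and shut, and the axes are right-handed (so a half turn about z gives the same grasp; the last joint's range is limited). The gripper opens to 92 mm and grips with 3 to 60 N. Pads are 19 mm wide; open, the fingers measure 130 mm over their backs; the gripper's body (75 mm by 190 mm) begins 47 mm behind the grasp point.
Start: joints at [-1.457, 0.342, 1.524, -0, 1.275, -0.146], TCP at [0.135, -0.507, 0.227] pointing down, gripper open.
Joint ranges: [-2.53, 2.53], [-0.77, 2.02], [0.04, 2.7], [-1, 4.14], [0.28, 2.66], [-3.11, 3.11]. Speed limits (rad/s): [2.57, 2.57, 3.14, 3.14, 3.14, 3.14].

INTERFACE

Orientations are given as [roll, pitch, yaw] about the fixed x, y, z axes, in that order (R = Rz(yaw) Ry(pitch) Rx(roll)).
In Python, from cell import observe, read_camera, camera_params, hand_in gives the robot as it stands.
- The arm moves only by the tool apply_moves, never from a script. Its argument "increments" is a list of rows, each an object with "grip": the opening, from 0 (shut) to 1 (fully open); "linear": the shift along the world's x, y, z in mm, a list of three; "turn": the turn, a rotation vector about the world's x, y, z in units of 6 degrees (1.0 is 6 degrees), a list of three. A call has 1 to 10 rows; each row is the pose to reach, as a shift and turn from the pose commanded when the call began; what a row does not reach only later rows make up. A row lasts 1/10 s, in which the tool goes at most 50 mm and 8.59 degrees, less where a joint would pass 70% of its speed; a pose out of reach is approached as far as the arm can. A call with a gripper value outside its range is refused whole. The fingers move at their own pace and stop on an object; "grip_force" is the grip in N (left out, the last holds). Time passes only in rows, so rows that repeat a pose let the fingers close. It gives the time, the measured TCP pose, the force and the opening at its end, in the units of the state.
- observe(): the state, without advancing time (a new reading comes with each control period).
- read_camera(name): name is "side" or "top" or "wrist"; returns the picture (400x640x3 uint8, red, green, blue); there is no depth.
- camera_params(name): a dict with "camera_matrix" (3x3 intrinsics, pixels), "world_to_cam" (4x4, takes a point from world to camera coordinates); the wrist camera has in their place "hand_eye" (4x4, takes a point from camera to tool coordinates, whose origin is the TCP and whose axes are the tool frame's). Camera axes: x right, y up, looking along -z (the intrinsics and any distortion apply to the point x, -y, -z); pixel columns grow to the right and rows downward; lengths in m; the calibration is good to about 2 mm. A picture is of the moment at which its call begins: read the wrist's pose just before it. camera_params takes no time and is no camera call.
- hand_in(): hands the job in, once; it reports no verdict.
The state is a dict: "time": time; "qpos": joint angles; "qvel": joint speeds; "joint_efforts": joint torques, N m; "tool_pos": TCP position; "tool_rot": TCP orientation; "contact_force": force on the tool from outside, world axes, zero at the start; "torque": the same for the moment, N m; "opening": finger opening in m.
Only numpy, scipy, OpenCV 4.12 (cv2) and the standard library are available. Lean on these libraries where they do the work, as an engineer would, in place of code of your own. Each camera call takes 0.05 s, during which the arm holds its last target.

## Working session

There is one attempt and no reset: what is moved stays moved. The work goes in short steps, Python scripts to look and compute and a tool call to move; the robot and the scene stay as the last step left them, time stands still between calls to the robot, and variables do not carry over. Pictures are saved under pics/ and viewed, and the job is handed in when it is done.

Besides the shell and the picture viewer there is one more tool, called after ">>>" by a JSON object that holds its "name" and its "arguments", one argument or row to a line. apply_moves: Moves the arm, as the interface text tells. Its arguments: {"type":"object","properties":{"increments":{"type":"array","items":{"type":"object","properties":{"grip":{"type":"number"},"linear":{"type":"array","items":{"type":"number"}},"turn":{"type":"array","items":{"type":"number"}}}}},"grip_force":{"type":"number"}},"required":["increments"]}

```bash
mkdir -p pics; ls; python3 - <<'E'
from cell import *
import cv2
for n in ['top','side','wrist']:
    im=read_camera(n); cv2.imwrite(f'pics/{n}0.png',im[:,:,::-1])
    p=camera_params(n); print(n,p)
print(observe())
E
```

```text
pics
top {'camera_matrix': array([[443.96241599,   0.        , 316.42141447],
       [  0.        , 443.96241599, 200.38374077],
       [  0.        ,   0.        ,   1.        ]]), 'world_to_cam': array([[ 9.81025214e-03, -9.99951670e-01,  6.45837462e-04,
         4.85554420e-02],
       [ 9.93188508e-01,  9.81888866e-03,  1.16104168e-01,
        -5.57446551e-01],
       [-1.16104898e-01, -4.97572813e-04,  9.93236832e-01,
        -1.32959638e+00],
       [ 0.00000000e+00,  0.00000000e+00,  0.00000000e+00,
         1.00000000e+00]])}
side {'camera_matrix': array([[419.91807295,   0.        , 315.29776902],
       [  0.        , 419.91807295, 199.79489827],
       [  0.        ,   0.        ,   1.        ]]), 'world_to_cam': array([[-0.96993813, -0.24327014,  0.00629727,  0.54520199],
       [ 0.1703817 , -0.66039469,  0.73133366, -0.12644126],
       [-0.17375296,  0.71042135,  0.68199078, -1.40018455],
       [ 0.        ,  0.        ,  0.        ,  1.        ]])}
wrist {'camera_matrix': array([[302.92100896,   0.        , 317.45662669],
       [  0.        , 302.92100896, 202.82068
[... 377 characters left out ...]
00e+00,
         1.00000000e+00]])}
{'time': 0.15, 'qpos': array([-1.45705288e+00,  3.42570431e-01,  1.52474736e+00,  5.29043666e-06,
        1.27540368e+00, -1.46010191e-01]), 'qvel': array([-0.0007831 , -0.00160294, -0.00308909, -0.00105347, -0.00089024,
        0.00060879]), 'joint_efforts': array([ 1.16673593e-03, -4.31469727e+01, -2.44353282e+01,  7.18427869e-02,
        5.38224564e-02, -9.00660189e-05]), 'tool_pos': array([ 0.13482773, -0.50709895,  0.22621812]), 'tool_rot': array([-3.14142341e+00,  1.11607330e-03, -1.31104414e+00]), 'contact_force': array([-0.10874526,  0.38715175, -1.13364261]), 'torque': array([-0.02328039, -0.04717301,  0.04527986]), 'opening': 0.09178643920818422}
```

View pics/top0.png

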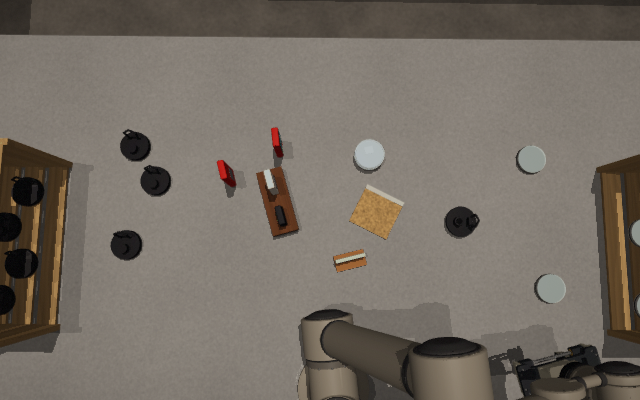

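View pics/side0.png

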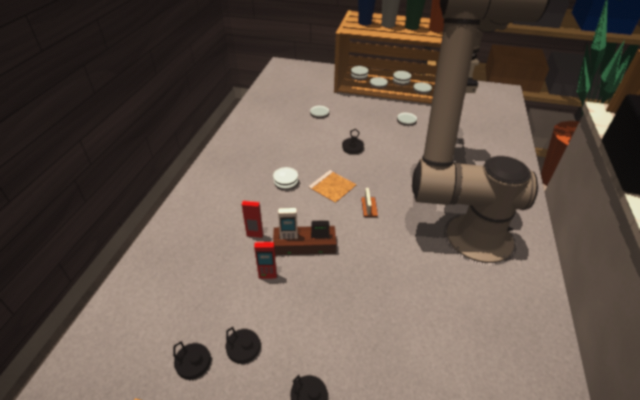

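View pics/wrist0.png

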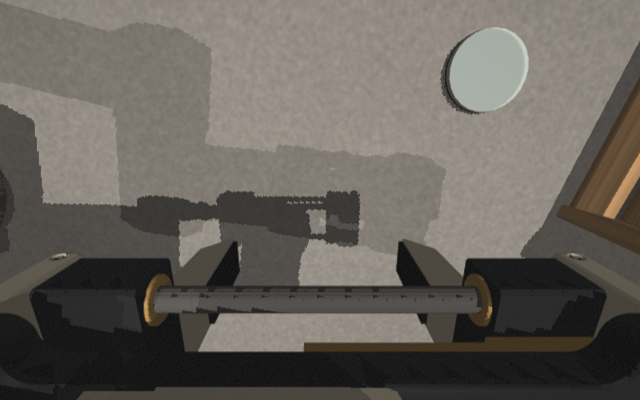

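Top view: the dock is at about (278,202), with the white reader in its upper slot (269,182), next to two red look-alikes. The mat is at (377,211) with its strip on the upper edge. The side view shows the screen facing the side camera (+y). Next I'll measure with masks.

```bash
cat > h.py <<'E'
import numpy as np, cv2
from cell import *
def cam(n):
    p=camera_params(n); K=p['camera_matrix']
    if n=='wrist': return K,None
    return K,p['world_to_cam']
def ray(K,W,uv):
    uv=np.atleast_2d(uv).astype(float)
    d=np.c_[(uv[:,0]-K[0,2])/K[0,0],-(uv[:,1]-K[1,2])/K[1,1],-np.ones(len(uv))]
    R=W[:3,:3];return -R.T@W[:3,3],d@R
def onz(K,W,uv,z):
    c,d=ray(K,W,uv);return c+d*((z-c[2])/d[:,2])[:,None]
def proj(K,W,P):
    P=np.atleast_2d(P);q=P@W[:3,:3].T+W[:3,3]
    return np.c_[K[0,0]*q[:,0]/-q[:,2]+K[0,2],-K[1,1]*q[:,1]/-q[:,2]+K[1,2]]
E
python3 - <<'E'
from h import *
im=cv2.imread('pics/top0.png'); K,W=cam('top')
hsv=cv2.cvtColor(im,cv2.COLOR_BGR2HSV)
for p in [(269,182),(268,176),(285,200),(270,205),(377,211),(384,194),(395,201),(300,150)]: print(p,hsv[p[1],p[0]],im[p[1],p[0]])
c=im[120:280,210:430]; cv2.imwrite('pics/tc.png',cv2.resize(c,None,fx=3.6,fy=3.6,interpolation=cv2.INTER_CUBIC))
s=cv2.imread('pics/side0.png')[150:290,230:400]; cv2.imwrite('pics/sc.png',cv2.resize(s,None,fx=4,fy=4,interpolation=cv2.INTER_CUBIC))
E
```

```text
(269, 182) [ 69   9 193] [188 193 186]
(268, 176) [ 73   9 193] [189 193 186]
(285, 200) [ 12 174  91] [29 53 91]
(270, 205) [ 12 174  88] [28 51 88]
(377, 211) [ 17 144 150] [ 65 113 150]
(384, 194) [ 20  30 186] [164 179 186]
(395, 201) [ 23  27 186] [166 181 186]
(300, 150) [ 16  27 140] [125 133 140]
```

View pics/tc.png

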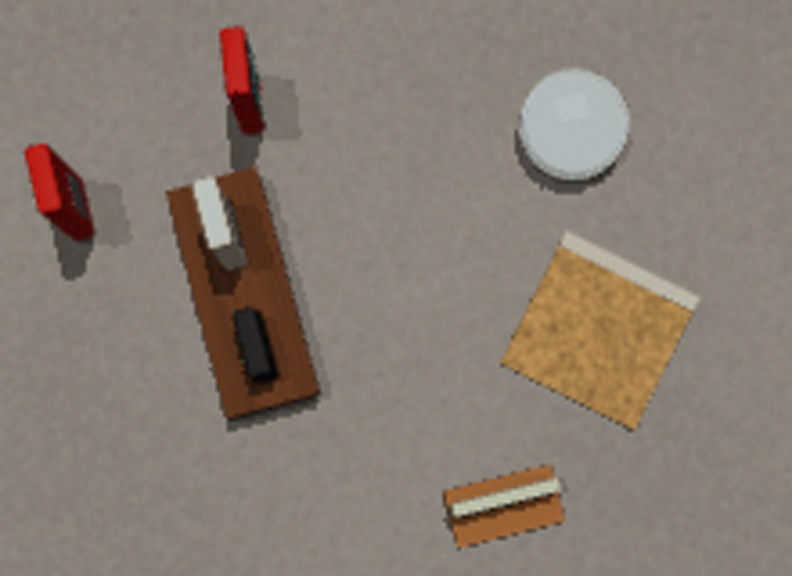

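View pics/sc.png

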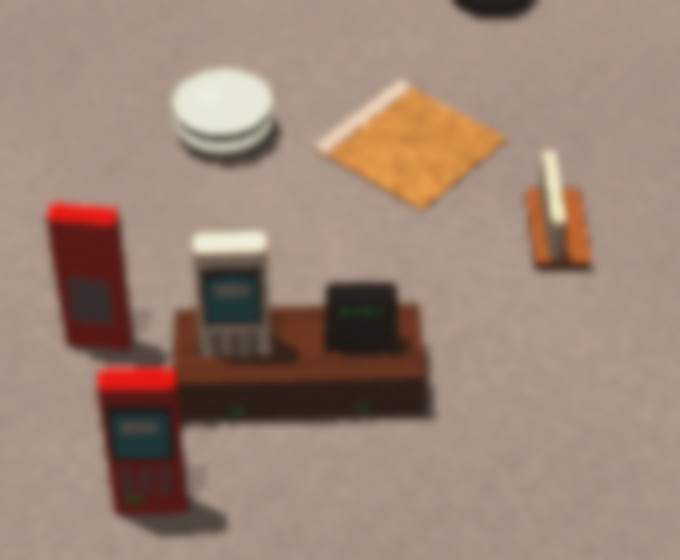

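Crops: the white reader's screen faces +y, the side with the green lights. Its top edge runs from (264,170) to (274,188) in the top view. The red slabs stand at about (228,175) and (277,142).

```bash
python3 - <<'E'
from h import *
im=cv2.imread('pics/top0.png'); K,W=cam('top')
hsv=cv2.cvtColor(im,cv2.COLOR_BGR2HSV)
H,S,V=[hsv[:,:,i].astype(int) for i in range(3)]
def roi(m,x0,x1,y0,y1):
    r=np.zeros(m.shape,np.uint8); r[y0:y1,x0:x1]=m[y0:y1,x0:x1]*255; 
    n,l,st,_=cv2.connectedComponentsWithStats(r); k=1+np.argmax(st[1:,4]); return (l==k).astype(np.uint8)
def rect(name,m,z):
    c=max(cv2.findContours(m,cv2.RETR_EXTERNAL,cv2.CHAIN_APPROX_NONE)[0],key=cv2.contourArea).reshape(-1,2)
    P=onz(K,W,c,z)[:,:2]*1000
    r=cv2.minAreaRect(P.astype(np.float32)); ctr=P.mean(0)
    print(name,m.sum(),'c',np.round(r[0],1),'size',np.round(r[1],1),'ang',round(r[2],1)); print(np.round(cv2.boxPoints(r),0).tolist())
    return r
cork=((S>90)&(V>110)); strip=((S<45)&(V>170))
a=roi(cork,345,410,180,245); b=roi(strip,360,408,180,210)
rect('mat',cv2.morphologyEx(a|b,cv2.MORPH_CLOSE,np.ones((3,3))),.004); rect('cork',a,.004); rect('strip',b,.004)
w=roi((S<30)&(V>165),255,282,160,200); rect('reader top',w,.162)
blk=roi((V<45)&(S<120),268,292,200,235); rect('pack top',blk,.107)
d=roi(((S>120)&(V>40)&(H<20))|(V<60)|((S<30)&(V>165)),250,302,164,240); rect('dock',d,.047)
for n,(x0,x1,y0,y1) in {'redA':(215,240,155,195),'redB':(268,290,122,162)}.items():
    t=roi((S>180)&(V>150)&((H<8)|(H>172)),x0,x1,y0,y1); rect(n,t,.15)
rect('lids',roi((S<40)&(V>165),350,390,135,175),.04)
rect('stand',roi((S>110)&(V>90),330,370,245,275),.01)
E
```

```text
mat 1707 c [ 528.1 -133. ] size [129.8 128.6] ang 63.9
[[442.0, -163.0], [557.0, -220.0], [614.0, -103.0], [499.0, -46.0]]
cork 1525 c [ 521.7 -129.9] size [129.8 114.4] ang 63.9
[[442.0, -163.0], [544.0, -213.0], [602.0, -97.0], [499.0, -46.0]]
strip 164 c [ 580.1 -159.5] size [125.6  11.4] ang 63.6
[[547.0, -213.0], [557.0, -218.0], [613.0, -106.0], [603.0, -101.0]]
reader top 112 c [602.9 188.9] size [52.2 16.8] ang 16.3
[[575.0, 190.0], [580.0, 174.0], [630.0, 188.0], [626.0, 204.0]]
pack top 148 c [503.5 158.1] size [59.2 21.6] ang 15.1
[[472.0, 161.0], [478.0, 140.0], [535.0, 155.0], [529.0, 176.0]]
dock 1645 c [551.2 173.5] size [208.8  79.2] ang 16.3
[[440.0, 182.0], [462.0, 106.0], [663.0, 165.0], [640.0, 241.0]]
redA 111 c [630.1 323.4] size [51.6 17. ] ang 15.7
[[603.0, 325.0], [608.0, 308.0], [657.0, 322.0], [653.0, 339.0]]
redB 109 c [725.4 174.4] size [50.9 17.3] ang 6.7
[[699.0, 180.0], [701.0, 163.0], [752.0, 169.0], [750.0, 186.0]]
lids 656 c [ 705.2 -108.5] size [89.6 88.3] ang 90.0
[[661.0, -153.0], [749.0, -153.0], [749.0, -64.0], [661.0, -64.0]]
stand 214 c [362.1 -53.1] size [22.5 94.1] ang 16.3
[[338.0, -11.0], [365.0, -101.0], [386.0, -95.0], [360.0, -5.0]]
```

Checked against the given sizes:

| Item | Position (mm) | Direction | Measured size |
|---|---|---|---|
| Mat | (528, -133) | x axis at about -26° | 130 mm |
| Reader top | about (601, 188) | screen towards 106° | consistent with dock and pack |

I'll grip the thickness with tool yaw 106°, which leaves the last joint room for the final turn.

>>> {"name": "apply_moves", "arguments": {
  "increments": [
    {"grip": 1, "linear": [20, 30, 10], "turn": [0, 0, 1.2]},
    {"grip": 1, "linear": [40, 60, 20], "turn": [0, 0, 2.5]},
    {"grip": 1, "linear": [60, 90, 30], "turn": [0, 0, 3.8]},
    {"grip": 1, "linear": [80, 120, 40], "turn": [0, 0, 5]},
    {"grip": 1, "linear": [100, 150, 50], "turn": [0, 0, 6.3]},
    {"grip": 1, "linear": [120, 180, 60], "turn": [0, 0, 7.6]},
    {"grip": 1, "linear": [140, 210, 60], "turn": [0, 0, 8.8]},
    {"grip": 1, "linear": [160, 240, 60], "turn": [0, 0, 10]}
  ]
}}

```text
time: 0.95
tool_pos: [0.2954, -0.2661, 0.287]
tool_rot: [3.141, -0.001, -0.259]
contact_force: [0.4, 0.6, 0.9]
opening: 0.0918
```

>>> {"name": "apply_moves", "arguments": {
  "increments": [
    {"grip": 1, "linear": [20, 30, 0], "turn": [0, 0, 1.2]},
    {"grip": 1, "linear": [40, 60, 0], "turn": [0, 0, 2.5]},
    {"grip": 1, "linear": [60, 90, 0], "turn": [0, 0, 3.8]},
    {"grip": 1, "linear": [80, 120, 0], "turn": [0, 0, 5]},
    {"grip": 1, "linear": [100, 150, 0], "turn": [0, 0, 6.3]},
    {"grip": 1, "linear": [120, 180, 0], "turn": [0, 0, 7.6]},
    {"grip": 1, "linear": [140, 210, 0], "turn": [0, 0, 8.8]},
    {"grip": 1, "linear": [160, 240, 0], "turn": [0, 0, 10]}
  ]
}}

```text
time: 1.75
tool_pos: [0.4554, -0.0259, 0.2866]
tool_rot: [-3.141, 0.0, 0.789]
contact_force: [0.5, -0.4, 0.2]
opening: 0.0922
```

>>> {"name": "apply_moves", "arguments": {
  "increments": [
    {"grip": 1, "linear": [20, 30, 0], "turn": [0, 0, 1.2]},
    {"grip": 1, "linear": [40, 60, 0], "turn": [0, 0, 2.5]},
    {"grip": 1, "linear": [60, 90, 0], "turn": [0, 0, 3.8]},
    {"grip": 1, "linear": [80, 120, 0], "turn": [0, 0, 5]},
    {"grip": 1, "linear": [100, 140, 0], "turn": [0, 0, 6.3]},
    {"grip": 1, "linear": [110, 150, 0], "turn": [0, 0, 7.6]},
    {"grip": 1, "linear": [110, 150, 0], "turn": [0, 0, 8.8]},
    {"grip": 1, "linear": [110, 150, 0], "turn": [0, 0, 10.2]},
    {"grip": 1, "linear": [110, 150, 0], "turn": [0, 0, 10.2]}
  ]
}}

```text
time: 2.65
tool_pos: [0.5648, 0.1228, 0.2862]
tool_rot: [-3.141, -0.0, 1.853]
contact_force: [0.3, 0.2, 1.1]
opening: 0.092
```

```bash
python3 - <<'E'
from h import *
o=observe(); im=read_camera('wrist'); cv2.imwrite('pics/w1.png',im[:,:,::-1]); np.savez('w1.npz',p=o['tool_pos'],r=o['tool_rot']); print(o['qpos'])
E
```

```text
[ 8.14191015e-02  4.06231881e-01  1.26304475e+00  8.44708615e-05
  1.47331942e+00 -1.77177356e+00]
```

View pics/w1.png

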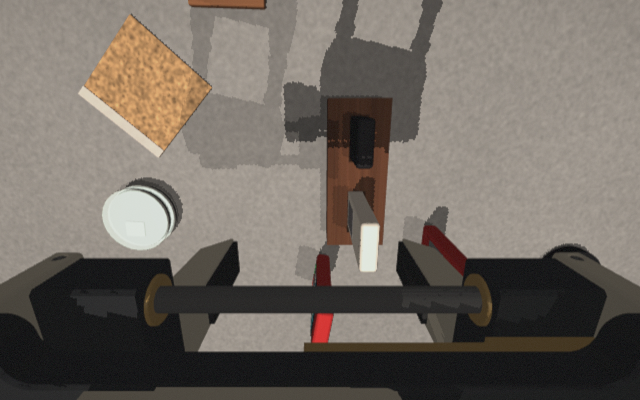

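The wrist view shows the reader top at about (369,247), the dock aligned with the image axes, and the mat at (145,85). Now I'll locate the reader's top face, the dock and the mat from this view.

```bash
cat >> h.py <<'E'
from scipy.spatial.transform import Rotation as Ro
def wristW(p,r):
    T=np.eye(4);T[:3,:3]=Ro.from_euler('xyz',r).as_matrix();T[:3,3]=p
    c=camera_params('wrist');return c['camera_matrix'],np.linalg.inv(T@c['hand_eye'])
E
cat > m.py <<'E'
from h import *
import sys
def meas(pic,npz):
    im=cv2.imread(pic);d=np.load(npz);K,W=wristW(d['p'],d['r'])
    hsv=cv2.cvtColor(im,cv2.COLOR_BGR2HSV);H,S,V=[hsv[:,:,i].astype(int) for i in range(3)]
    return im,K,W,H,S,V
def comp(m,x0,x1,y0,y1):
    r=np.zeros(m.shape,np.uint8); r[y0:y1,x0:x1]=m[y0:y1,x0:x1]*255
    n,l,st,_=cv2.connectedComponentsWithStats(r); return (l==1+np.argmax(st[1:,4])).astype(np.uint8)
def rect(name,m,z,K,W):
    c=max(cv2.findContours(m,cv2.RETR_EXTERNAL,cv2.CHAIN_APPROX_NONE)[0],key=cv2.contourArea).reshape(-1,2)
    r=cv2.minAreaRect((onz(K,W,c,z)[:,:2]*1000).astype(np.float32))
    print(name,m.sum(),'c',np.round(r[0],1),'size',np.round(r[1],1),'ang',round(r[2],1))
E
python3 - <<'E'
from m import *
im,K,W,H,S,V=meas('pics/w1.png','w1.npz')
rect('reader top',comp((S<40)&(V>175),350,390,210,280),.162,K,W)
cork=(S>90)&(V>110); st=(S<60)&(V>165)
a=comp(cork,70,220,5,165); rect('cork',a,.004,K,W)
b=comp(st,70,170,80,165); rect('strip',b,.004,K,W)
rect('mat',cv2.morphologyEx(a|b,cv2.MORPH_CLOSE,np.ones((5,5))),.004,K,W)
rect('pack',comp((V<40)&(S<110),345,380,110,150),.107,K,W)
E
```

```text
reader top 791 c [605.  189.3] size [52.2 18.5] ang 16.2
cork 8735 c [ 524.5 -129.2] size [130.  116.1] ang 63.7
strip 1061 c [ 584.6 -159.2] size [132.3  17.8] ang 63.2
mat 9843 c [ 532.7 -133.2] size [132.2 134.4] ang 63.4
pack 838 c [498.2 153.5] size [36.2 28.1] ang 16.1
```

Both views agree on the reader top, at about (604,189), yaw 16.2°. The mat centre is about (529.5,-132.7), x axis -26.3°. I'll move over the reader and descend.

>>> {"name": "apply_moves", "arguments": {
  "increments": [
    {"grip": 1, "linear": [20, 33, 0], "turn": [0, 0, 0]},
    {"grip": 1, "linear": [39, 66, 0], "turn": [0, 0, 0]},
    {"grip": 1, "linear": [39, 66, -30], "turn": [0, 0, 0]},
    {"grip": 1, "linear": [39, 66, -60], "turn": [0, 0, 0]},
    {"grip": 1, "linear": [39, 66, -90], "turn": [0, 0, 0]},
    {"grip": 1, "linear": [39, 66, -90], "turn": [0, 0, 0]}
  ]
}}

```text
time: 3.3
tool_pos: [0.6014, 0.1881, 0.1922]
tool_rot: [-3.132, -0.001, 1.848]
contact_force: [-0.7, -0.1, -0.2]
opening: 0.0921
```

```bash
python3 - <<'E'
from m import *
o=observe(); im=read_camera('wrist'); cv2.imwrite('pics/w2.png',im[:,:,::-1]); np.savez('w2.npz',p=o['tool_pos'],r=o['tool_rot']); print(o['tool_pos'])
E
```

```text
[0.60143401 0.18808883 0.19215948]
```

View pics/w2.png

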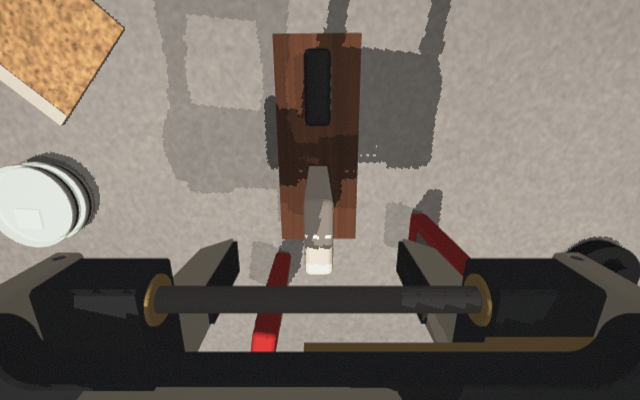

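The reader at column 318 is centred between the fingers (midpoint about 317.5). Descending, then closing.

>>> {"name": "apply_moves", "arguments": {
  "increments": [
    {"grip": 1, "linear": [0, 0, -25], "turn": [0, 0, 0]},
    {"grip": 1, "linear": [0, 0, -50], "turn": [0, 0, 0]},
    {"grip": 1, "linear": [0, 0, -70], "turn": [0, 0, 0]},
    {"grip": 1, "linear": [0, 0, -83], "turn": [0, 0, 0]},
    {"grip": 1, "linear": [0, 0, -83], "turn": [0, 0, 0]},
    {"grip": 1, "linear": [0, 0, -83], "turn": [0, 0, 0]}
  ]
}}

```text
time: 3.95
tool_pos: [0.6048, 0.1887, 0.1153]
tool_rot: [3.139, 0.0, 1.851]
contact_force: [0.7, 1.1, -0.2]
opening: 0.0917
```

>>> {"name": "apply_moves", "arguments": {
  "grip_force": 35,
  "increments": [
    {"grip": 0.5, "linear": [0, 0, 0], "turn": [0, 0, 0]},
    {"grip": 0.5, "linear": [0, 0, 0], "turn": [0, 0, 0]},
    {"grip": 0.3, "linear": [0, 0, 0], "turn": [0, 0, 0]},
    {"grip": 0.3, "linear": [0, 0, 0], "turn": [0, 0, 0]},
    {"grip": 0, "linear": [0, 0, 0], "turn": [0, 0, 0]},
    {"grip": 0, "linear": [0, 0, 0], "turn": [0, 0, 0]},
    {"grip": 0, "linear": [0, 0, 0], "turn": [0, 0, 0]},
    {"grip": 0, "linear": [0, 0, 0], "turn": [0, 0, 0]},
    {"grip": 0, "linear": [0, 0, 0], "turn": [0, 0, 0]}
  ]
}}

```text
time: 4.85
tool_pos: [0.6039, 0.1886, 0.1137]
tool_rot: [-3.142, -0.0, 1.852]
contact_force: [-0.6, -0.8, 0.7]
opening: 0.0244
```

>>> {"name": "apply_moves", "arguments": {
  "increments": [
    {"grip": 0, "linear": [0, 0, 0], "turn": [0, 0, 0]},
    {"grip": 0, "linear": [0, 0, 0], "turn": [0, 0, 0]},
    {"grip": 0, "linear": [0, 0, 0], "turn": [0, 0, 0]},
    {"grip": 0, "linear": [0, 0, 0], "turn": [0, 0, 0]},
    {"grip": 0, "linear": [0, 0, 0], "turn": [0, 0, 0]}
  ]
}}

```text
time: 5.35
tool_pos: [0.6039, 0.1886, 0.1137]
tool_rot: [-3.142, -0.0, 1.852]
contact_force: [-0.7, 0.2, -0.9]
opening: 0.0197
```

Closed at 19.7 mm, matching the 20 mm thickness. Lifting slowly.

>>> {"name": "apply_moves", "arguments": {
  "increments": [
    {"grip": 0, "linear": [0, 0, 5], "turn": [0, 0, 0]},
    {"grip": 0, "linear": [0, 0, 13], "turn": [0, 0, 0]},
    {"grip": 0, "linear": [0, 0, 23], "turn": [0, 0, 0]},
    {"grip": 0, "linear": [0, 0, 35], "turn": [0, 0, 0]},
    {"grip": 0, "linear": [0, 0, 50], "turn": [0, 0, 0]},
    {"grip": 0, "linear": [0, 0, 70], "turn": [0, 0, 0]},
    {"grip": 0, "linear": [0, 0, 95], "turn": [0, 0, 0]},
    {"grip": 0, "linear": [0, 0, 120], "turn": [0, 0, 0]},
    {"grip": 0, "linear": [0, 0, 145], "turn": [0, 0, 0]},
    {"grip": 0, "linear": [0, 0, 165], "turn": [0, 0, 0]}
  ]
}}

```text
time: 6.35
tool_pos: [0.604, 0.1887, 0.2817]
tool_rot: [3.139, 0.0, 1.852]
contact_force: [0.7, 0.8, -2.5]
opening: 0.0199
```

>>> {"name": "apply_moves", "arguments": {
  "increments": [
    {"grip": 0, "linear": [0, 0, 10], "turn": [0, 0, 0]},
    {"grip": 0, "linear": [0, 0, 20], "turn": [0, 0, 0]},
    {"grip": 0, "linear": [0, 0, 20], "turn": [0, 0, 0]}
  ]
}}

```text
time: 6.65
tool_pos: [0.6042, 0.1886, 0.2999]
tool_rot: [3.14, 0.0, 1.852]
contact_force: [0.7, 0.4, -1.2]
opening: 0.0199
```

```bash
python3 - <<'E'
from m import *
print(observe()['qpos'])
im=read_camera('side'); c=im[100:290,200:400,::-1]; cv2.imwrite('pics/s2.png',cv2.resize(c,None,fx=3,fy=3,interpolation=cv2.INTER_CUBIC))
E
```

```text
[ 1.81627137e-01  5.12148088e-01  1.05766323e+00  4.88025058e-05
  1.56991660e+00 -1.66994513e+00]
```

View pics/s2.png

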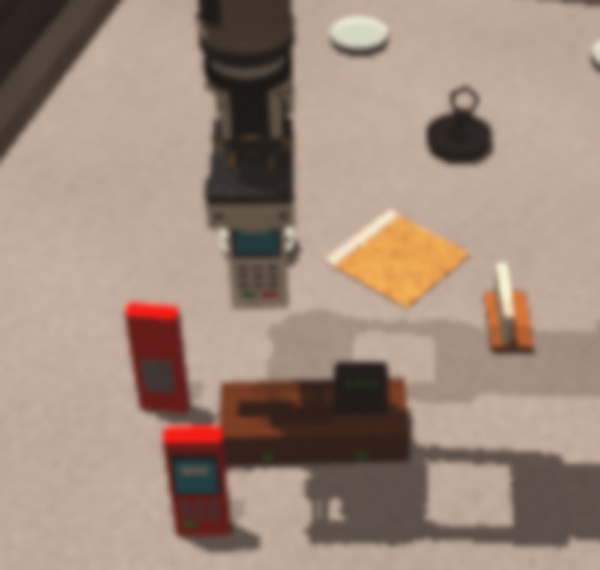

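The reader is lifted cleanly and hangs straight. Next I'll carry it to the mat while yawing by -132.4°.

>>> {"name": "apply_moves", "arguments": {
  "increments": [
    {"grip": 0, "linear": [-2, -6, 0], "turn": [0, 0, -0.4]},
    {"grip": 0, "linear": [-5, -18, 0], "turn": [0, 0, -1.2]},
    {"grip": 0, "linear": [-10, -34, 0], "turn": [0, 0, -2.3]},
    {"grip": 0, "linear": [-15, -51, 0], "turn": [0, 0, -3.5]},
    {"grip": 0, "linear": [-20, -68, 0], "turn": [0, 0, -4.7]},
    {"grip": 0, "linear": [-25, -85, 0], "turn": [0, 0, -5.9]},
    {"grip": 0, "linear": [-30, -102, 0], "turn": [0, 0, -7.1]},
    {"grip": 0, "linear": [-35, -119, 0], "turn": [0, 0, -8.3]},
    {"grip": 0, "linear": [-39, -134, 0], "turn": [0, 0, -9.4]},
    {"grip": 0, "linear": [-44, -150, 0], "turn": [0, 0, -10.5]}
  ]
}}

```text
time: 7.7
tool_pos: [0.5592, 0.038, 0.2974]
tool_rot: [-3.14, 0.002, 0.747]
contact_force: [0.4, -0.8, -1.5]
opening: 0.0197
```

>>> {"name": "apply_moves", "arguments": {
  "increments": [
    {"grip": 0, "linear": [-5, -17, 0], "turn": [0, 0, -1.2]},
    {"grip": 0, "linear": [-10, -34, 0], "turn": [0, 0, -2.4]},
    {"grip": 0, "linear": [-15, -51, 0], "turn": [0, 0, -3.6]},
    {"grip": 0, "linear": [-20, -68, 0], "turn": [0, 0, -4.8]},
    {"grip": 0, "linear": [-25, -85, 0], "turn": [0, 0, -6]},
    {"grip": 0, "linear": [-30, -102, 0], "turn": [0, 0, -7.2]},
    {"grip": 0, "linear": [-35, -119, 0], "turn": [0, 0, -8.4]},
    {"grip": 0, "linear": [-40, -137, 0], "turn": [0, 0, -9.6]},
    {"grip": 0, "linear": [-45, -154, 0], "turn": [0, 0, -10.8]},
    {"grip": 0, "linear": [-47, -163, 0], "turn": [0, 0, -11.57]}
  ]
}}

```text
time: 8.7
tool_pos: [0.512, -0.1255, 0.2975]
tool_rot: [3.141, 0.002, -0.465]
contact_force: [-0.7, 0.6, -2.9]
opening: 0.0197
```

>>> {"name": "apply_moves", "arguments": {
  "increments": [
    {"grip": 0, "linear": [0, 0, 0], "turn": [-0.2, -0.5, 0]},
    {"grip": 0, "linear": [0, 0, 0], "turn": [-0.6, -1.2, 0]},
    {"grip": 0, "linear": [0, 0, 0], "turn": [-1.0, -2.0, 0]},
    {"grip": 0, "linear": [0, 0, 0], "turn": [-1.4, -2.8, 0]},
    {"grip": 0, "linear": [0, 0, 0], "turn": [-1.8, -3.6, 0]}
  ]
}}

```text
time: 9.2
tool_pos: [0.5122, -0.1241, 0.2977]
tool_rot: [3.14, -0.423, -0.459]
contact_force: [-0.5, -0.4, -2.7]
opening: 0.0197
```

```bash
python3 - <<'E'
from m import *
print(observe())
E
```

```text
{'time': 9.2, 'qpos': array([-0.35648309,  0.07424528,  1.74938479, -0.05627587,  0.8976998 ,
        0.12880187]), 'qvel': array([ 0.0714559 , -0.4355995 ,  0.81057633, -0.18709575, -1.29298152,
        0.18513559]), 'joint_efforts': array([ -0.31434297, -29.93355453, -29.66245115,   0.16424979,
        -0.32150002,  -0.25879106]), 'tool_pos': array([ 0.51220266, -0.12414238,  0.29770645]), 'tool_rot': array([ 3.13970233, -0.42318658, -0.45917528]), 'contact_force': array([-0.46756744, -0.41887349, -2.69007848]), 'torque': array([ 0.14786283,  0.27353871, -0.0078663 ]), 'opening': 0.01969776022104133}
```

>>> {"name": "apply_moves", "arguments": {
  "increments": [
    {"grip": 0, "linear": [0, 0, -4], "turn": [-0.3, -0.7, 0]},
    {"grip": 0, "linear": [0, 0, -12], "turn": [-0.6, -1.3, 0]},
    {"grip": 0, "linear": [0, 0, -20], "turn": [-0.9, -1.9, 0]},
    {"grip": 0, "linear": [0, 0, -28], "turn": [-1.2, -2.5, 0]},
    {"grip": 0, "linear": [0, 0, -35], "turn": [-1.4, -2.9, 0]},
    {"grip": 0, "linear": [0, 0, -40], "turn": [-1.52, -3.12, 0]},
    {"grip": 0, "linear": [0, 0, -40], "turn": [-1.52, -3.12, 0]},
    {"grip": 0, "linear": [0, 0, -40], "turn": [-1.52, -3.12, 0]},
    {"grip": 0, "linear": [0, 0, -40], "turn": [-1.52, -3.12, 0]}
  ]
}}

```text
time: 10.1
tool_pos: [0.5138, -0.1219, 0.2665]
tool_rot: [3.137, -0.774, -0.461]
contact_force: [-0.2, 1.0, -1.9]
opening: 0.0198
```

```bash
python3 - <<'E'
from m import *
o=observe(); print(o['qpos'],o['tool_pos'],o['tool_rot'])
R=Ro.from_euler('xyz',o['tool_rot']).as_matrix()
f=R[:,0]; print('screen elev',np.degrees(np.arcsin(f[2])),'az',np.degrees(np.arctan2(f[1],f[0])),'horizontal y',R[2,1])
print('centre',o['tool_pos']+R[:,2]*.0267,'low',(o['tool_pos']+R[:,2]*.1017)[2]-.007)
for n in ['side','top','wrist']:
    im=read_camera(n)[:,:,::-1]; cv2.imwrite(f'pics/{n}3.png',im)
s=cv2.imread('pics/side3.png')[100:260,230:430]; t=cv2.imread('pics/top3.png')[130:290,300:500]
cv2.imwrite('pics/f3.png',cv2.resize(np.hstack([s,t]),None,fx=2,fy=2,interpolation=cv2.INTER_CUBIC))
E
```

```text
[-0.31294202  0.00996644  2.10110924 -0.39473564  0.2833029   0.48695097] [ 0.51377283 -0.12188183  0.2664653 ] [ 3.13728852 -0.7739473  -0.46118978]
screen elev 44.343913601765024 az -26.42422810786803 horizontal y 0.0030781201192660868
centre [ 0.53043409 -0.13028966  0.24737078] low 0.1867344831813144
```

View pics/f3.png

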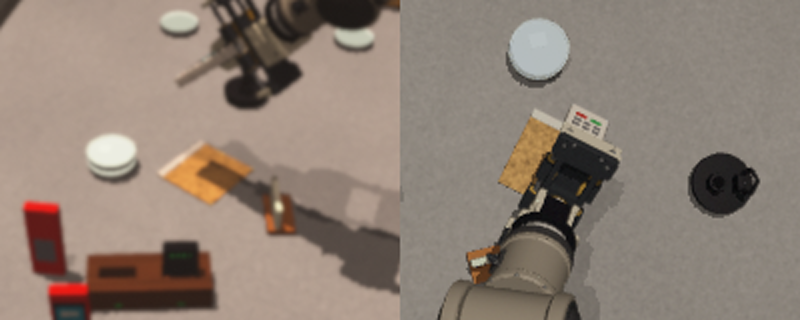

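View pics/wrist3.png

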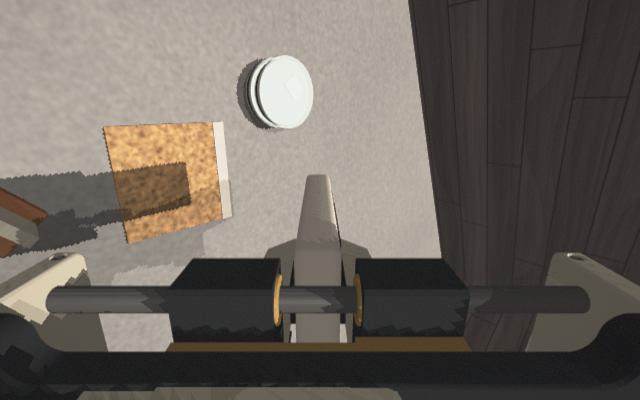

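All three views show the reader in the gripper, keypad down, and the dock slot empty. Joint 5 is right at its 0.28 limit, so the pose was only approached. I'll raise it to get margin.

>>> {"name": "apply_moves", "arguments": {
  "increments": [
    {"grip": 0, "linear": [0, 0, 8], "turn": [0, 0, 0]},
    {"grip": 0, "linear": [0, 0, 20], "turn": [0, 0, 0]},
    {"grip": 0, "linear": [0, 0, 35], "turn": [0, 0, 0]},
    {"grip": 0, "linear": [0, 0, 50], "turn": [0, 0, 0]},
    {"grip": 0, "linear": [0, 0, 60], "turn": [0, 0, 0]},
    {"grip": 0, "linear": [0, 0, 60], "turn": [0, 0, 0]},
    {"grip": 0, "linear": [0, 0, 60], "turn": [0, 0, 0]},
    {"grip": 0, "linear": [0, 0, 60], "turn": [0, 0, 0]}
  ]
}}

```text
time: 11.05
tool_pos: [0.5132, -0.1217, 0.3253]
tool_rot: [3.137, -0.772, -0.461]
contact_force: [0.7, -0.3, -2.7]
opening: 0.0198
```

```bash
cat > chk.py <<'E'
from m import *
o=observe(); print(o['time'],o['qpos'],o['tool_pos'],o['tool_rot'],np.abs(o['qvel']).max(),o['opening'])
R=Ro.from_euler('xyz',o['tool_rot']).as_matrix()
f=R[:,0]; print('screen elev',np.degrees(np.arcsin(f[2])),'az',np.degrees(np.arctan2(f[1],f[0])),'roll',R[2,1])
c=o['tool_pos']+R[:,2]*.0267
print('centre',c,'low',(o['tool_pos']+R[:,2]*.1017)[2]-.007)
a=np.radians(-26.3);m=np.array([np.cos(a),np.sin(a),0]);k=np.array([0,0,1]);s=.5**.5
Rt=np.c_[(m+k)*s,np.cross((m-k)*s,(m+k)*s),(m-k)*s]
print('shift mm',1000*(np.array([.5295,-.1327,c[2]])-.0267*Rt[:,2]-o['tool_pos']),'turn',np.degrees(Ro.from_matrix(Rt@R.T).as_rotvec())/6)
E
python3 chk.py
```

```text
11.05 [-0.3126538  -0.06659317  1.99030617 -0.24378641  0.46341859  0.32551537] [ 0.5132085  -0.1216743   0.32531874] [ 3.13668179 -0.77238778 -0.46085355] 0.0038176932533923492 0.019768848665577193
screen elev 44.254560111945935 az -26.404963384810504 roll 0.003517377002184574
centre [ 0.52983865 -0.13007776  0.3061952 ] low 0.2454773628694762
shift mm [-0.63394371 -2.6606262  -0.24379735] turn [-0.02524216 -0.12614386  0.05043746]
```

>>> {"name": "apply_moves", "arguments": {
  "increments": [
    {"grip": 0, "linear": [-0.6, -2.7, 0], "turn": [-0.03, -0.13, 0.05]},
    {"grip": 0, "linear": [-0.6, -2.7, 0], "turn": [-0.03, -0.13, 0.05]},
    {"grip": 0, "linear": [-0.6, -2.7, 0], "turn": [-0.03, -0.13, 0.05]},
    {"grip": 0, "linear": [-0.6, -2.7, 0], "turn": [-0.03, -0.13, 0.05]},
    {"grip": 0, "linear": [-0.6, -2.7, 0], "turn": [-0.03, -0.13, 0.05]}
  ]
}}

```text
time: 11.55
tool_pos: [0.5131, -0.1245, 0.3265]
tool_rot: [-3.142, -0.788, -0.459]
contact_force: [0.1, -0.0, -0.5]
opening: 0.0199
```

```bash
python3 chk.py; python3 - <<'E'
from m import *
o=observe();R=Ro.from_euler('xyz',o['tool_rot']).as_matrix();p=o['tool_pos']
# expected reader corners: lower end, screen/back edges
X=-R[:,0];Z=-R[:,2];Y=np.cross(Z,X);O=p-Z*.1017
out=[]
for n in ['side','top','wrist']:
    im=read_camera(n)[:,:,::-1].copy()
    K,W=cam(n) if n!='wrist' else wristW(p,o['tool_rot'])
    P=proj(K,W,np.array([O+X*a+Y*b for a,b in [(-.01,-.028),(-.01,.028),(.01,.028),(.01,-.028)]]))
    print(n,np.round(P,1).tolist())
    cx,cy=P.mean(0).astype(int); cx=min(max(cx,50),590);cy=min(max(cy,50),350)
    z=cv2.resize(im[cy-50:cy+50,cx-50:cx+50],None,fx=2.6,fy=2.6,interpolation=cv2.INTER_CUBIC) if 0 else cv2.resize(im[cy-50:cy+50,cx-50:cx+50],(260,260),interpolation=cv2.INTER_CUBIC)
    for u in P: cv2.circle(z,tuple(np.round((u-[cx-50,cy-50]+.5)*2.6).astype(int)),2,(255,0,255),-1)
    out.append(z)
cv2.imwrite('pics/f4.png',np.hstack(out))
E
```

```text
11.55 [-0.326399   -0.0724157   2.00228279 -0.22282166  0.43778486  0.2961842 ] [ 0.51309742 -0.12448763  0.32648747] [-3.14158114 -0.78788002 -0.45896179] 0.0020891748727288354 0.01987134343302011
screen elev 45.14220000836757 az -26.29657359479987 roll -8.120671820849301e-06
centre [ 0.53006545 -0.13287215  0.30765463] low 0.2477534056134324
shift mm [-0.52285668  0.15270233  0.04691497] turn [ 0.01043055  0.02128144 -0.0006489 ]
side [[315.6, 124.3], [326.1, 117.6], [329.1, 122.5], [318.7, 129.4]]
top [[390.1, 175.4], [409.8, 185.2], [406.3, 190.8], [386.8, 181.1]]
wrist [[328.3, 172.0], [327.7, 231.4], [306.1, 231.4], [305.3, 172.0]]
```

View pics/f4.png

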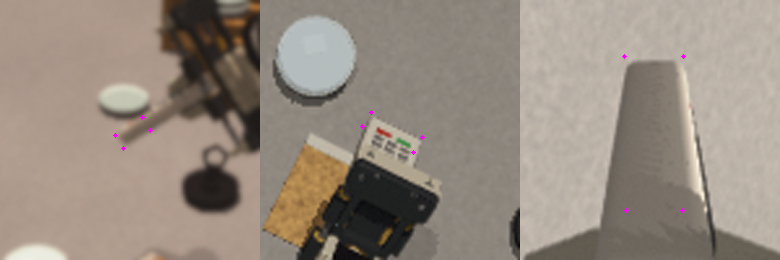

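The predicted lower-end corners match the reader within about 1–1.5 px in all three views, so it hasn't slipped or skewed. I'll let it settle, do a last check including the bystanders, and hand in.

>>> {"name": "apply_moves", "arguments": {
  "increments": [
    {"grip": 0, "linear": [0, 0, 0], "turn": [0, 0, 0]},
    {"grip": 0, "linear": [0, 0, 0], "turn": [0, 0, 0]},
    {"grip": 0, "linear": [0, 0, 0], "turn": [0, 0, 0]},
    {"grip": 0, "linear": [0, 0, 0], "turn": [0, 0, 0]},
    {"grip": 0, "linear": [0, 0, 0], "turn": [0, 0, 0]}
  ]
}}

```text
time: 12.2
tool_pos: [0.513, -0.1245, 0.3265]
tool_rot: [-3.142, -0.788, -0.459]
contact_force: [1.8, 0.0, -1.5]
opening: 0.0199
```

```bash
python3 chk.py; python3 - <<'E'
from m import *
im=read_camera('side')[:,:,::-1]; cv2.imwrite('pics/side5.png',np.vstack([cv2.imread('pics/side0.png')[60:290,200:440],im[60:290,200:440]]))
E
```

```text
12.2 [-0.3264067  -0.07251499  2.00240121 -0.22279914  0.43776909  0.29614912] [ 0.51304611 -0.12447035  0.32647584] [-3.14158575 -0.78787337 -0.45894613] 0.002290535196141497 0.019869392514974278
screen elev 45.14181866471562 az -26.295676157835164 roll -4.867339005371063e-06
centre [ 0.53001411 -0.13285466  0.30764288] low 0.24774130130983651
shift mm [-0.47155547  0.1354274   0.046789  ] turn [ 0.01043011  0.02121076 -0.00076729]
```

View pics/side5.png

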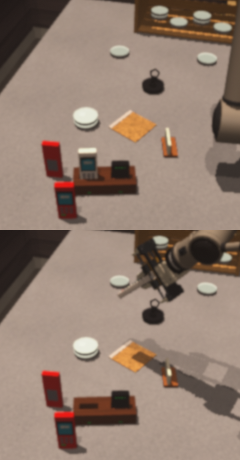

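Before and after, the pack, lids, card stand and red slabs are in the same places. The reader is still.

```bash
python3 -c "
from cell import *
print(hand_in())"
```

```text
the job is handed in; nothing more can be done
None
```

The white reader is out of its dock and held still over the cork mat, keypad end down. I handed the job in at about 12.3 s of the 32 s. I gripped it by its thickness at 35 N, lifted it straight up, turned it about -132° over the mat and tilted it back 45°.

**Last checks** (position and angles come from the measured arm pose plus the grasp geometry):

| Check | Result |
|---|---|
| Reader centre | (530, -133) mm, against my mat estimate of (529.5, -132.7) |
| Screen direction | -26.3°, matching the mat's measured x axis |
| Screen tilt | 45.1° upwards |
| Lowest point above the counter | about 25 cm |
| Finger opening | 19.9 mm, so still gripped |
| Joint speeds | near zero |

- **Cameras:** the reader's predicted lower corners matched all three views to about 1–1.5 px, roughly 2–4 mm. The pack, lids, card stand and red look-alikes looked unmoved in the side view.
- **Disagreements:** the two views of the mat centre differed by about 3 mm, so I used a point between them.
- **Mended on the way:** the first hold pose, about 6 cm lower, ran joint 5 down to its range limit and was not fully reached. I raised the reader, and joint 5 ended at 0.44 rad against its 0.28 limit.

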